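# Reseat the cuvette in the photometer

### The job

The stoppered cuvette in the photometer has not been pushed all the way down into its well. Press the release tab so that the lid springs up, push the lid right back until it stays fully open by itself, then press the cuvette gently straight down until its stopper sits on the collar of the well, and leave the lid open. Only press and push with the closed fingers: do not pull the cuvette up, and do not lift, shift or knock over the things standing round the meter.

Things in the scene. Friction and masses are not known exactly. Their poses are not given: they have to be found in the camera images.
- meter: Bench photometer, 182 mm long (its x), 100 mm wide (its y), fixed to the bench by its feet. White case with a low grey console (display and four keys) at its front (-x, towards the robot) and a higher sample block at the back, under a dark grey box-shaped lid. Origin on the bench under its middle; x points from the console to the lid, z up. Console top about 41 mm above the bench, sample block 56 mm, closed lid 83 mm (x from 8 to 87 mm, 82 mm wide).
- tab (a joint): Release tab, a rocker: angle in rad, 0 at rest, grows as the pad is pressed down to its stop at 0.2. It needs about 2 N to start, 3 to 4 N to let go of the lid (near 0.12 rad, the pad's middle about 4 mm down) and 4 to 5 N at the stop (6 mm down); it springs back when left.
- tab_pad (a point): Top of the dark grey ribbed pad of the release tab at the place to press, 56 mm above the bench, in front of the lid; the pad overhangs the lower console. The pad is 44 mm long (meter's x) and 36 mm wide (y); this point is on its centre line, 21 mm behind its front end and 20 mm in front of the upright web (67 mm above the bench at its top) that ends in the nose holding down the rim of the shut lid; that rim begins 27 mm behind this point. The pad is pressed straight down.
- lid (a joint): Lid of the sample well: angle in rad, 0 shut and latched, grows as it opens. Let go by the tab, a spring lifts it in about half a second to near 0.5 rad and holds it there; from there it swings freely (light, about 60 g, with a soft damper). Left alone below about 1.1 rad it sinks back to 0.5, near 1.2 rad it balances, and beyond 1.3 rad its own weight carries it on, within a second or so, to its stop at 1.85 rad (leaning back past upright), where it stays.
- lid_edge (a point): Middle of the lower front corner of the rim along the lid's free edge, which moves with the lid. The rim is 60 mm wide (meter's y), 4 mm thick, and stands out 8 mm in front of the lid's wall. The point lies 88 mm from the hinge line; at lid angle a it is 88 mm x cos(a) in front of the hinge line and 88 mm x sin(a) above it.
- lid_hinge (a point): Middle of the lid's hinge line (along the meter's y) at the back of the meter, 88 mm behind the meter's origin, 58 mm above the bench. Does not move.
- cuvette (a joint): Height in m of the cuvette above its seat in the well: 0 fully home (its stopper rests on the collar), 0.005 to 0.008 at the start. A leaf spring holds it where it is: it takes about 3 N to slide it.
- cuvette_top (a point): Centre of the top of the white stopper of the cuvette in the well, under the shut lid, 45 mm behind the meter's origin (43 mm in front of the hinge line). The cuvette is of glass, 12 mm square, 50 mm tall; the stopper is 14 mm square and 5 mm thick. Fully home this point is 65 mm above the bench, 5 mm above the collar (34 mm square, 4 mm above the block).
- spare_cuvette: Bystander: open glass cuvette, 12 x 12 x 45 mm, standing by the left side of the meter. Origin under its centre.
- tweezers: Bystander: steel tweezers, 130 mm long, lying on the bench left of the meter. Origin under the middle.
- petri_dish: Bystander: glass dish, 60 mm across, 15 mm tall, on the right of the meter. Origin under its centre.
- timer: Bystander: white bench timer, 52 x 66 x 21 mm, lying behind the meter. Origin under its centre.
- beaker_100: Bystander: empty glass beaker, 55 mm across, 71 mm tall, to the left of the meter. Origin under its centre.
- pipette_bulb: Bystander: black rubber bulb, 53 mm across, 90 mm tall, behind the meter. Origin under its centre.

How it is judged:
On the way, in this order (a step that is already met when the one before it is completed fails the run):
1. the tab is pressed and lets the lid go, which springs up (value of joint lid above 0.4 rad), for 0.2 s.
2. the lid is pushed right back and rests fully open (value of joint lid above 1.75 rad), for 0.2 s.
3. the cuvette is pressed home, the lid standing open (value of joint cuvette below 0.0015 m and value of joint lid above 1.75 rad), for 0.2 s.
At the end, for the whole second after the job is handed in: The cuvette is home in its well (within 1.5 mm), the lid stands fully open (over 1.75 of 1.85 rad), the tab has sprung back and the fingers are clear (all of step 3 and value of joint tab below 0.04 rad); the robot touches nothing.
It fails at once if the cuvette is pulled up out of its well (value of joint cuvette above 0.012 m).
It fails at once if the glass cuvette is pressed with more than 40 N (contact force between cuvette and the fingers above 40 N or contact force between cuvette and the arm above 40 N).
It fails at once if a bystander is pushed or lifted more than 20 mm from its place (distance of any of spare_cuvette, tweezers, petri_dish, timer, beaker_100, pipette_bulb from where it was at the start of the episode above 0.02 m).
It fails at once if a standing bystander is knocked over (angle between any of spare_cuvette, beaker_100, pipette_bulb's own z axis and vertical above 0.4 rad).
It also fails if it takes over 48 s, if anything falls off the work surface, if the arm or the gripper's body presses on something with over 40 N, if the wrist force passes 120 N, or if a joint passes its speed limit or range.

### The arm

A 6-joint arm with a two-finger parallel gripper is mounted at the origin on a cart in front of the work surface, level with it; the furniture and walls round the work are solid. World frame = base frame: x ahead of the robot, y to its left, z up, the work surface at z = 0. Lengths are in m, angles in rad, forces in N, time in s.
With the tool pointing down it reaches from about 0.275 to 0.75 m from the base axis. Payload 10.2 kg.
Tool frame: the origin (TCP) lies on the mounting face of the last link; the fingertips stand 173 mm ahead of it and the grasp point (between the pads) lies 155 mm ahead of it; z points along the fingers, y is the line along which they close (so a half turn about z gives the same grasp; the last joint's range is limited). The gripper opens to 85 mm and grips with 20 to 120 N. Pads are 22 mm wide; open, the fingers measure 114 mm over their backs; the gripper's body (76 mm by 85 mm) begins 54 mm behind the grasp point. The pads swing forward as they close: fully open they stand 13 mm farther back than shut.
Start: joints at [-1.336, 0.313, 1.498, -0, 1.331, -0.223], TCP at [0.232, -0.471, 0.405] pointing down, gripper open.
Joint ranges: [-2.94, 2.94], [-0.97, 2.17], [0.19, 2.56], [-1.23, 4.37], [0.02, 3.11], [-2.88, 2.88]. Speed limits (rad/s): [2.39, 2.39, 3.01, 3.14, 3.14, 3.14].

### API

Orientations are given as a unit quaternion [x, y, z, w].
In Python, from cell import arm gives the robot as it stands. The module is installed in compiled form; this text tells all that it offers.
- The arm moves only by the tool step_arm, never from a script. Its argument "moves" is a list that holds one entry, the list of rows, each a list of 5 numbers: the shift along the tool's x, y, z in cm, then the turn about the tool's z in rad, then the closure, from -1 (fully open) to 1 (shut). In form: [[[x, y, z, roll, jaw], ...]]. A call has 1 to 10 rows; each row is the pose to reach, as a shift and turn from the pose commanded when the call began, along the tool's axes at that moment; what a row does not reach only later rows make up. A row lasts 1/10 s, in which the tool goes at most 50 mm and 8.59 degrees, less where a joint would pass 70% of its speed; a pose out of reach is approached as far as the arm can. A call with a gripper value outside its range is refused whole. The fingers move at their own pace and stop on an object; "newtons" is the grip in N (left out, the last holds). Time passes only in rows, so rows that repeat a pose let the fingers close. It gives the time, the measured TCP pose, the force, the opening and the grip force at its end, in the units of the state.
- arm.state(): the state, without advancing time (a new reading comes with each control period).
- arm.camera(name): name is "scene" or "top"; returns the picture (384x512x3 uint8, red, green, blue); there is no depth.
- arm.camera_info(name): a dict with "vertical_fov" (degrees; the focal length in pixels is half the picture's height over the tangent of half this angle, whatever the lens; pixels are square), "cx", "cy" (the principal point, pixels), "world_from_camera" (4x4, takes a point from camera to world coordinates). Camera axes: x right, y down, z forward; pixel columns grow to the right and rows downward; lengths in m; the calibration is good to about 2 mm. A picture is of the moment at which its call begins. camera_info takes no time and is no camera call.
- arm.hand_in(): hands the job in; it is judged then, once.
The state is a dict: "t": time; "joint_positions": joint angles; "qvel": joint speeds; "joint_torque": joint torques, N m; "ee_pos": TCP position; "orientation": TCP orientation; "ft_force": force on the tool from outside, world axes, zero at the start; "torque": the same for the moment, N m; "opening": finger opening in m; "finger_force": force on a finger pad.
Only numpy, scipy, OpenCV 4.12 (cv2) and the standard library are available. Lean on these libraries where they do the work, as an engineer would, in place of code of your own. Each camera call takes 0.05 s, during which the arm holds its last target. There are 200 camera calls.

## Working session

There is one attempt and no reset: what is moved stays moved. The work goes in short steps, Python scripts to look and compute and a tool call to move; the robot and the scene stay as the last step left them, time stands still between calls to the robot, and variables do not carry over. Pictures are saved under pics/ and viewed, at most 10 in all, crops included, and the job is handed in when it is done.

Besides the shell and the picture viewer there is one more tool, called after "Call:" as name(argument=value, ...) on one line, values as JSON. step_arm: Moves the arm, as the interface text tells. Its arguments: {"type":"object","properties":{"moves":{"type":"array"},"newtons":{"type":"number"}},"required":["moves"]}

```bash
mkdir -p pics; cat > h.py <<'E'
from cell import arm
import numpy as np, cv2
def cal(n):
    i=arm.camera_info(n); f=192/np.tan(np.radians(i["vertical_fov"])/2)
    return f,i["cx"],i["cy"],np.array(i["world_from_camera"])
def ray(n,u,v):
    f,cx,cy,T=cal(n); d=T[:3,:3]@np.array([(u-cx)/f,(v-cy)/f,1]); return T[:3,3],d
def onz(n,u,v,z):
    o,d=ray(n,u,v); return o+d*(z-o[2])/d[2]
def two(a,b):
    (o,d),(p,e)=ray("scene",*a),ray("top",*b)
    s=np.linalg.lstsq(np.c_[d,-e],p-o,rcond=None)[0]
    A,B=o+d*s[0],p+e*s[1]; return (A+B)/2,np.linalg.norm(A-B)
def proj(n,P):
    f,cx,cy,T=cal(n); c=T[:3,:3].T@(np.array(P)-T[:3,3]); return f*c[0]/c[2]+cx,f*c[1]/c[2]+cy
def snap(n,fn):
    im=arm.camera(n)[:,:,::-1].copy(); cv2.imwrite(fn+"_raw.png",im); return im
E
python3 - <<'E'
from h import *
for n in("scene","top"):
    im=snap(n,"pics/a_"+n); cv2.imwrite("pics/a_%s.png"%n,cv2.resize(im,(800,600),interpolation=cv2.INTER_CUBIC))
    f,cx,cy,T=cal(n);print(n,f,cx,cy,T.round(3).tolist())
s=arm.state();print(s["t"],s["ee_pos"],s["orientation"],s["opening"])
E
```

```text
scene 438.79158648055324 263.7707035154056 189.15830132275048 [[-0.732, -0.299, 0.613, 0.041], [-0.682, 0.305, -0.665, 0.875], [0.012, -0.904, -0.427, 0.497], [0.0, 0.0, 0.0, 1.0]]
top 346.5178396827259 258.576296889358 190.78475957688514 [[-0.005, -0.99, 0.144, 0.472], [-1.0, 0.008, 0.024, 0.219], [-0.025, -0.144, -0.989, 0.901], [0.0, 0.0, 0.0, 1.0]]
0.1 [ 0.23200542 -0.47091299  0.40419078] [ 9.73917784e-01  2.26900443e-01 -2.17283514e-05 -5.82083914e-04] 0.08527368771302038
```

View pics/a_scene.png

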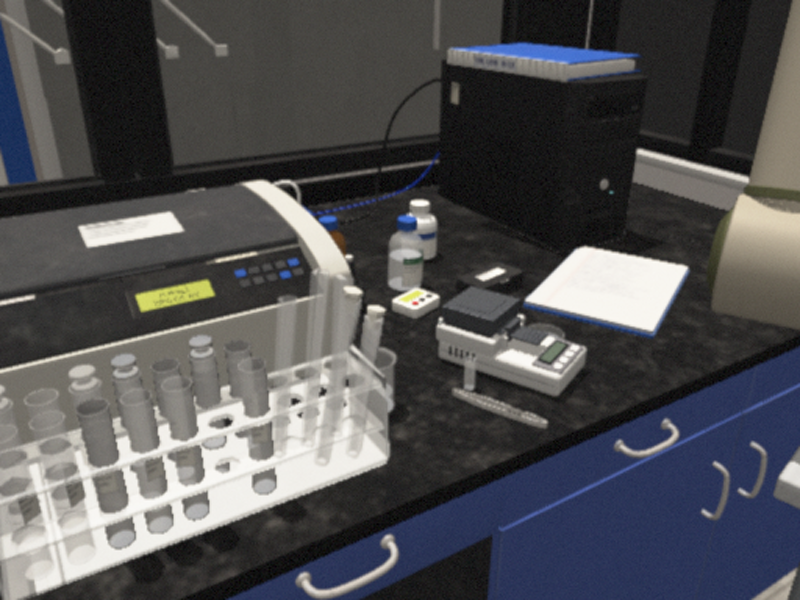

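View pics/a_top.png

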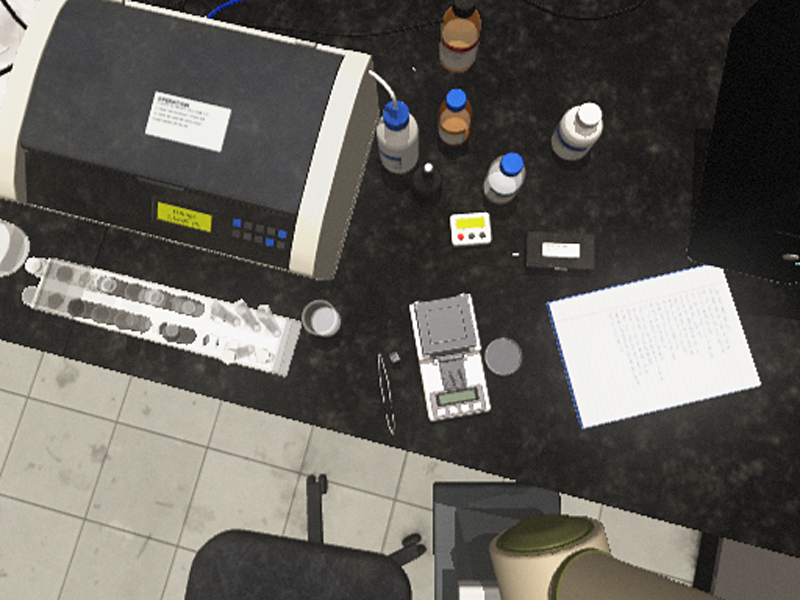

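The top view shows the meter around (450,357) of 800x600, with its console towards the robot. The tweezers and spare cuvette are on its left and the dish on its right. I'll zoom in on both views.

```bash
python3 - <<'E'
from h import *
a=cv2.imread("pics/a_top_raw.png")[180:275,240:340]; b=cv2.imread("pics/a_scene_raw.png")[175:260,270:385]
a=cv2.resize(a,None,fx=4,fy=4,interpolation=cv2.INTER_CUBIC);b=cv2.resize(b,None,fx=3.478,fy=3.478,interpolation=cv2.INTER_CUBIC)
o=np.zeros((400,800,3),np.uint8);o[:380,:400]=a;o[:b.shape[0],400:400+b.shape[1]]=b[:,:400]
cv2.imwrite("pics/b.png",o)
E
```

```text
(no output)
```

View pics/b.png

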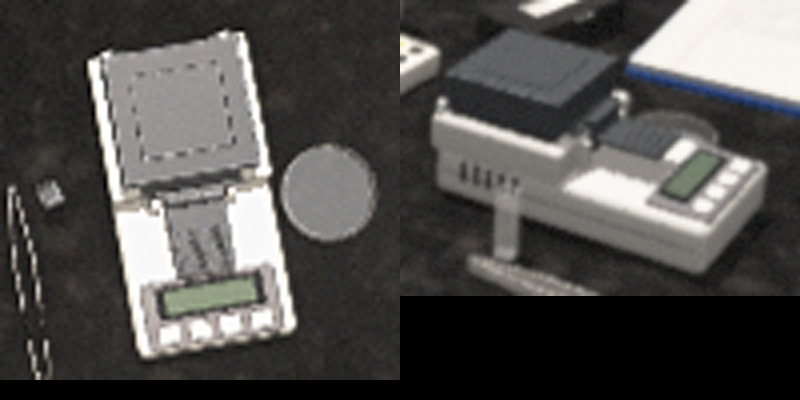

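The crops show the lid top's corners in top at (103,52), (242,38), (258,180) and (120,192). In scene they are at (447,70), (505,30), (627,52) and (565,97). The ribbed pad runs from (165,205) to (240,272) in top.

```bash
python3 - <<'E'
from h import *
t=[(103,52),(242,38),(258,180),(120,192)]; s=[(447,70),(505,30),(627,52),(565,97)]
T=lambda p:(240+p[0]/4,180+p[1]/4); S=lambda p:(270+(p[0]-400)/3.478,175+p[1]/3.478)
P=[]
for a,b in zip(t,s):
    X,e=two(S(b),T(a)); P.append(X); print(X.round(4),round(e,4),onz("top",*T(a),.083).round(4))
Q=np.array([onz("top",*T(a),.083) for a in t])
yaw=lambda v:np.degrees(np.arctan2(v[1],v[0]))
print("yaw sides",yaw(Q[0]-Q[3]),yaw(Q[1]-Q[2]),"yaw ends",yaw(Q[0]-Q[1])-90,yaw(Q[3]-Q[2])-90,"len",[np.linalg.norm(Q[i]-Q[i-1]).round(4) for i in range(4)])
c=[onz("top",*T(p),.056) for p in [(165,205),(228,200),(240,270),(176,275)]]
print("pad",np.round(c,4).tolist(),np.mean(c,0))
# case front bottom/top corners console 41mm
for p in [(142,358),(296,330)]: print("console",onz("top",*T(p),.035))
# case top outline by mask: white
im=cv2.imread("pics/a_top_raw.png"); h=cv2.cvtColor(im,cv2.COLOR_BGR2HSV)
m=cv2.inRange(h,(0,0,165),(180,70,255)); m[:, :255]=0; m[:,316:]=0; m[:182]=0;m[272:]=0
cs,_=cv2.findContours(m,0,2); k=np.vstack([q for q in cs if cv2.contourArea(q)>15]); print(cv2.minAreaRect(k))
E
```

```text
[0.5852 0.2224 0.0823] 0.0008 [0.5855 0.2226 0.083 ]
[0.5974 0.142  0.0787] 0.0087 [0.5932 0.1399 0.083 ]
[0.5102 0.134  0.0894] 0.0036 [0.509  0.1324 0.083 ]
[0.502  0.2132 0.0899] 0.0006 [0.5024 0.2133 0.083 ]
yaw sides 6.421379605591657 5.091112640600029 yaw ends 5.340659222750958 4.626658003835303 len [np.float64(0.0836), np.float64(0.0831), np.float64(0.0846), np.float64(0.0812)]
pad [[0.4955, 0.186, 0.056], [0.4983, 0.1479, 0.056], [0.4565, 0.1415, 0.056], [0.4537, 0.1799, 0.056]] [0.47596624 0.16383001 0.056     ]
console [0.40328599 0.20045469 0.035     ]
console [0.41976976 0.10628303 0.035     ]
((287.6422119140625, 227.69265747070312), (76.11831665039062, 40.43651580810547), 80.13418579101562)
```

Call:
step_arm(moves=[[[5,-4.6,0.8,0.05,1],[10,-9.3,2,0.1,1],[15,-14,3,0.15,1],[20,-18.5,4,0.2,1],[25,-23,5,0.25,1],[30,-28,6,0.292,1],[34,-31.5,7,0.292,1],[38,-35,8,0.292,1],[41,-38,8,0.292,1],[44,-41,8,0.292,1]]], newtons=40)

```text
t: 1.1
ee_pos: [0.4088, -0.0066, 0.334]
orientation: [0.997, 0.083, -0.0, -0.0]
ft_force: [0.8, -1.3, 0.1]
opening: -0.0
finger_force: 0.0
```

```bash
cat >> h.py <<'E'
from scipy.spatial.transform import Rotation as R
def go(P):  # shift in tool cm to bring the tip centre to world P
    s=arm.state(); r=R.from_quat(s["orientation"]); tip=s["ee_pos"]+r.apply([0,0,.173])
    x=r.apply([1,0,0]); print("t %.2f tip"%s["t"],tip.round(4),"yaw",round(float(np.arctan2(x[1],x[0])),3),"F",s["ft_force"].round(1),"open",round(s["opening"],4))
    print(" go",P,(r.inv().apply(np.array(P)-tip)*100).round(2))
O=np.array([.501,.1685,0]); a=.166
def m(x,y,z): return O+[x*np.cos(a)-y*np.sin(a),x*np.sin(a)+y*np.cos(a),z]
E
python3 -c "
from h import *
go(m(-.027,0,.09))"
```

```text
t 1.10 tip [ 0.4087 -0.0065  0.161 ] yaw 0.166 F [ 0.8 -1.3  0.1] open -0.0
 go [0.47437115 0.16403856 0.09      ] [  9.29 -15.74   7.1 ]
```

Call:
step_arm(moves=[[[0,0,0,0,1],[0,0,0,0,1],[0,0,0,0,1]]])

```text
t: 1.4
ee_pos: [0.4085, -0.0095, 0.3344]
orientation: [0.997, 0.082, -0.0, 0.0]
ft_force: [0.2, -0.2, -1.1]
opening: 0.0
finger_force: 0.0
```

```bash
python3 -c "
from h import *
go(m(-.027,0,.09))"
```

```text
t 1.40 tip [ 0.4085 -0.0095  0.1614] yaw 0.165 F [ 0.2 -0.2 -1.1] open 0.0
 go [0.47437115 0.16403856 0.09      ] [  9.35 -16.04   7.13]
```

Call:
step_arm(moves=[[[2.5,-4,0,0,1],[4.8,-8,1,0,1],[7.2,-12,3,0,1],[9.3,-15.5,4,0,1],[9.35,-16,5,0,1],[9.35,-16,6,0,1],[9.35,-16,6,0,1],[9.35,-16,6,0,1]]])

```text
t: 2.2
ee_pos: [0.4746, 0.1631, 0.2747]
orientation: [0.997, 0.082, 0.0, 0.0]
ft_force: [-0.9, -1.0, -0.4]
opening: 0.0001
finger_force: 0.0
```

```bash
python3 - <<'E'
from h import *
go(m(-.027,0,.056))
a=snap("top","pics/c_top")[170:290,225:345]; b=snap("scene","pics/c_scene")[150:250,270:390]
cv2.imwrite("pics/c.png",np.hstack([cv2.resize(a,(400,400),interpolation=2),cv2.resize(b,(400,400),interpolation=2)]))
E
```

```text
t 2.20 tip [0.4746 0.163  0.1017] yaw 0.163 F [-0.9 -1.  -0.4] open 0.0001
 go [0.47437115 0.16403856 0.056     ] [-0.01 -0.1   4.57]
```

View pics/c.png

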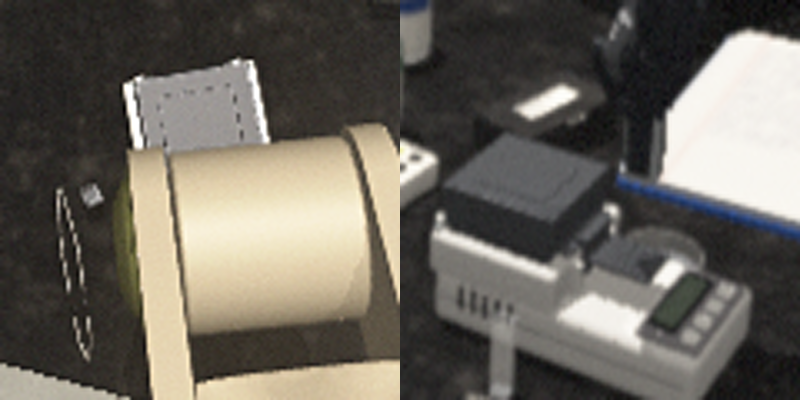

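The fingertips, at (645,175) in the scene half, stand squarely over the ribbed pad at (635,250). I'll press down.

Call:
step_arm(moves=[[[0,-0.1,2,0,1],[0,-0.1,4,0,1],[0,-0.1,4.4,0,1],[0,-0.1,4.7,0,1],[0,-0.1,4.9,0,1],[0,-0.1,5.0,0,1],[0,-0.1,5.1,0,1],[0,-0.1,5.1,0,1]]])

```text
t: 3.1
ee_pos: [0.4742, 0.1655, 0.2241]
orientation: [0.997, 0.083, -0.0, 0.0]
ft_force: [-5.6, -2.1, 6.8]
opening: 0.0002
finger_force: 4.1
```

```bash
python3 - <<'E'
from h import *
go(m(-.027,0,.056))
b=snap("scene","pics/d_scene")[130:250,260:400]
cv2.imwrite("pics/d.png",cv2.resize(b,None,fx=3,fy=3,interpolation=2))
E
```

```text
t 3.10 tip [0.4741 0.1654 0.0511] yaw 0.166 F [-5.6 -2.1  6.8] open 0.0002
 go [0.47437115 0.16403856 0.056     ] [-0.    0.14 -0.49]
```

View pics/d.png

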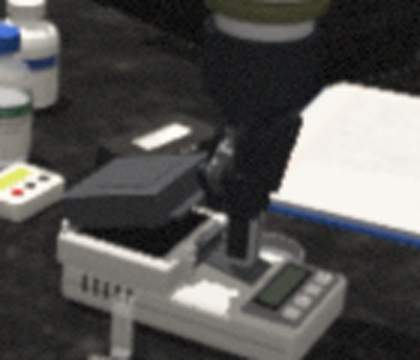

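The lid has sprung up to about 0.5 rad, and its front seems to lean on the gripper at (205,180), with a sideways force of about 6 N. I'll back off to the front while rising.

Call:
step_arm(moves=[[[-0.2,0,-0.6,0,1],[-0.5,0,-1.2,0,1],[-0.8,0,-2.4,0,1],[-1,0,-3.6,0,1],[-1,0,-3.6,0,1],[-1,0,-3.6,0,1]]])

```text
t: 3.75
ee_pos: [0.4644, 0.164, 0.2598]
orientation: [0.997, 0.083, 0.001, -0.0]
ft_force: [-0.9, 0.1, -0.2]
opening: -0.0
finger_force: 0.0
```

```bash
python3 - <<'E'
from h import *
go(m(-.005,0,.088))
go(m(.066,0,.1))
b=snap("scene","pics/e_scene")[130:250,260:400]
cv2.imwrite("pics/e.png",cv2.resize(b,None,fx=4,fy=4,interpolation=2))
E
```

```text
t 3.75 tip [0.4646 0.164  0.0868] yaw 0.166 F [-0.9  0.1 -0.2] open -0.0
 go [0.49606873 0.16767381 0.088     ] [ 3.17  0.16 -0.12]
t 3.75 tip [0.4646 0.164  0.0868] yaw 0.166 F [-0.9  0.1 -0.2] open -0.0
 go [0.56609274 0.17940575 0.1       ] [10.27  0.15 -1.31]
```

View pics/e.png

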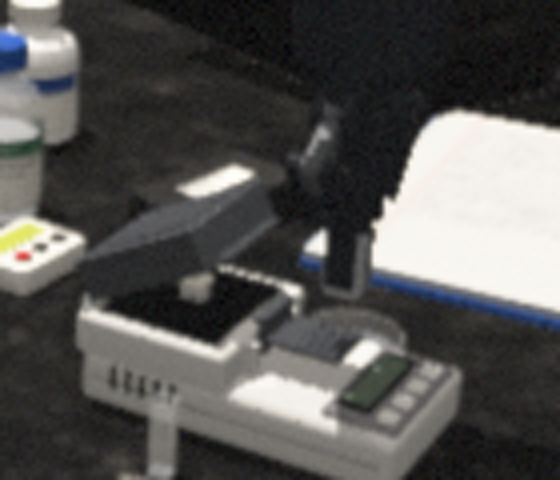

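The lid stands at about 0.5 rad, the stopper shows at (195,288) and the fingers are free at (345,290). I'll push the rim back along its arc.

Call:
step_arm(moves=[[[1.5,0.15,0,0,1],[2.8,0.15,0,0,1],[3.7,0.15,0,0,1],[4.5,0.15,-0.7,0,1],[5.3,0.15,-1.4,0,1],[6,0.15,-2,0,1],[6.6,0.15,-2.5,0,1],[7.4,0.15,-2.9,0,1],[8.2,0.15,-3.3,0,1],[9,0.15,-3.6,0,1]]])

```text
t: 4.8
ee_pos: [0.5541, 0.1774, 0.2954]
orientation: [0.997, 0.083, -0.0, -0.0]
ft_force: [-0.4, -0.3, 0.3]
opening: 0.0001
finger_force: 0.1
```

```bash
python3 - <<'E'
from h import *
go(m(.066,0,.127))
b=snap("scene","pics/f_scene")[130:250,260:400]
cv2.imwrite("pics/f.png",cv2.resize(b,None,fx=4,fy=4,interpolation=2))
E
```

```text
t 4.80 tip [0.5541 0.1774 0.1224] yaw 0.166 F [-0.4 -0.3  0.3] open 0.0001
 go [0.56609274 0.17940575 0.127     ] [ 1.21 -0.   -0.46]
```

View pics/f.png

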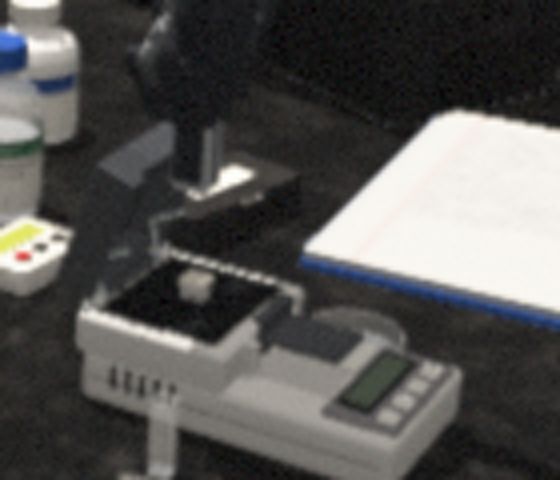

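The lid is now near upright at (135,190) and the fingers are behind the rim. I'll push a little further, let it fall back, then return over the cuvette.

Call:
step_arm(moves=[[[0.6,0,-0.2,0,1],[1.2,0,-0.4,0,1],[1.6,0,-0.4,0,1],[1.6,0,-0.4,0,1],[0,0,-0.4,0,1],[-0.9,0,-0.2,0,1],[-0.9,0,0,0,1],[-0.9,0,0,0,1],[-0.9,0,0,0,1],[-0.9,0,0,0,1]]])

```text
t: 5.85
ee_pos: [0.5449, 0.1758, 0.2954]
orientation: [0.997, 0.083, 0.0, -0.0]
ft_force: [0.7, 0.5, -0.1]
opening: 0.0001
finger_force: 0.0
```

```bash
python3 - <<'E'
from h import *
im=snap("scene","pics/g_scene"); top=snap("top","pics/g_top")
b=im[130:250,260:400]; cv2.imwrite("pics/g.png",cv2.resize(b,None,fx=4,fy=4,interpolation=2))
# stopper: brightest blob in the dark well region of the scene view
u,v=proj("scene",m(.045,0,.070)); print("predicted",u,v)
g=cv2.cvtColor(im,cv2.COLOR_BGR2GRAY)[int(v)-8:int(v)+9,int(u)-8:int(u)+9]
n,l,st,c=cv2.connectedComponentsWithStats((g>120).astype(np.uint8)); print(st[1:].tolist(),(c[1:]+[int(u)-8,int(v)-8]).round(1).tolist())
go(m(.045,0,.073))
E
```

```text
predicted 310.92564269835776 199.08643094637813
[[0, 1, 17, 11, 66]] [[309.1, 197.3]]
t 5.95 tip [0.5448 0.1758 0.1224] yaw 0.166 F [ 0.1 -0.4  0.3] open -0.0002
 go [0.54538141 0.17593574 0.073     ] [ 0.06 -0.    4.94]
```

View pics/g.png

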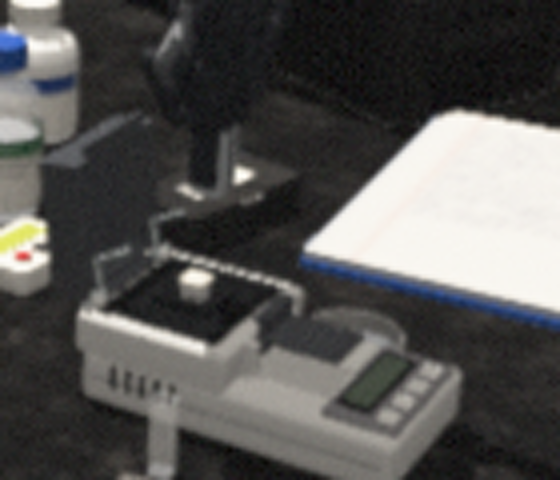

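The lid stands fully open, leaning back at (100,190). The stopper is at (195,278), 2 px from the prediction, and I'll shift about 2 mm towards it. Then I press slowly.

Call:
step_arm(moves=[[[0.2,-0.15,2,0,1],[0.2,-0.15,4,0,1],[0.2,-0.15,4.6,0,1],[0.2,-0.15,4.9,0,1],[0.2,-0.15,5.1,0,1],[0.2,-0.15,5.3,0,1],[0.2,-0.15,5.5,0,1],[0.2,-0.15,5.6,0,1],[0.2,-0.15,5.7,0,1],[0.2,-0.15,5.7,0,1]]])

```text
t: 6.95
ee_pos: [0.5464, 0.1776, 0.2386]
orientation: [0.997, 0.083, 0.0, -0.0]
ft_force: [1.3, -0.4, 2.0]
opening: 0.0002
finger_force: 0.9
```

```bash
python3 - <<'E'
from h import *
go(m(.045,0,.065))
E
```

```text
t 6.95 tip [0.5466 0.1777 0.0656] yaw 0.166 F [ 1.3 -0.4  2. ] open 0.0002
 go [0.54538141 0.17593574 0.065     ] [-0.15  0.15  0.05]
```

Tip at 65.6 mm, force still low. I'll press in 0.3–0.5 mm steps to feel the seat.

Call:
step_arm(moves=[[[0,0,0.04,0,1],[0,0,0.08,0,1],[0,0,0.08,0,1]]])

```text
t: 7.25
ee_pos: [0.5465, 0.1777, 0.2383]
orientation: [0.997, 0.083, 0.001, 0.0]
ft_force: [0.2, 0.6, 5.3]
opening: -0.0003
finger_force: 3.3
```

Call:
step_arm(moves=[[[0,0,0.05,0,1],[0,0,0.1,0,1],[0,0,0.1,0,1]]])

```text
t: 7.55
ee_pos: [0.5465, 0.1777, 0.2381]
orientation: [0.997, 0.083, 0.001, 0.0]
ft_force: [-1.9, -2.0, 13.8]
opening: 0.0
finger_force: 6.8
```

The force climbs to 14 N with no travel at tip height 65.1 mm, so the stopper is seated. I'll retreat straight up, then to the front.

Call:
step_arm(moves=[[[0,0,-1,0,1],[0,0,-4,0,1],[0,0,-7,0,1],[-3,0,-9,0,1],[-7,0,-11,0,1],[-11,0,-12,0,1],[-14,4,-12,0,1],[-14,8,-12,0,1],[-14,12,-12,0,1],[-14,12,-12,0,1]]])

```text
t: 8.55
ee_pos: [0.4283, 0.033, 0.3568]
orientation: [0.997, 0.081, -0.0, 0.0]
ft_force: [0.2, 0.4, 0.2]
opening: 0.0002
finger_force: 0.0
```

```bash
python3 - <<'E'
from h import *
s=arm.state(); print(s["t"],s["ee_pos"],s["ft_force"].round(1))
a=snap("top","pics/k_top")[170:290,225:345]; b=snap("scene","pics/k_scene")[150:250,270:370]
cv2.imwrite("pics/k.png",np.hstack([cv2.resize(a,(400,400),interpolation=2),cv2.resize(b,(400,400),interpolation=2)]))
E
```

```text
8.55 [0.42826242 0.03303714 0.3567831 ] [0.2 0.4 0.2]
```

View pics/k.png

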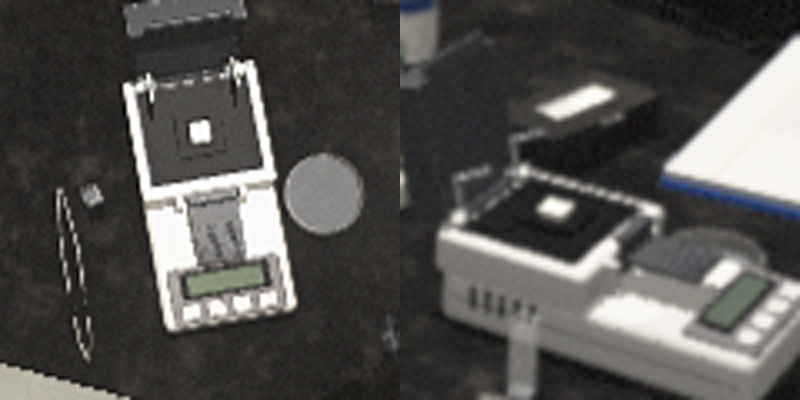

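The lid stands fully open at the top of the left half, around (185,25). The stopper sits low on the collar at (200,130) in top and (557,208) in scene, and the bystanders in view have not moved.

```bash
python3 -c "
from cell import arm
print(arm.hand_in())"
```

```text
the job is handed in; nothing more can be done
None
```

The job is handed in at about 8.6 s: the tab let the lid go, the lid stands fully open, and the cuvette is seated (force rose to 14 N with no further travel); the bystanders in the last pictures had not moved and the arm is clear, but the hand-in returned no verdict.

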